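# Put the ingredient jars away in the rack by size

## Robot

A 6-joint arm with a two-finger parallel gripper is mounted at the origin on the work surface. World frame = base frame: x ahead of the robot, y to its left, z up, the work surface at z = 0. Lengths are in mm, angles in rad, forces in N, time in s.
With the tool pointing down it reaches from about 400 to 925 mm from the base axis. Payload 12.5 kg.
Tool frame: the origin (TCP) lies midway between the tips of the shut fingers; the grasp point (between the pads) lies 19 mm behind it; z points along the fingers, y is the direction in which the jaws open and shut (so a half turn about z gives the same grasp; the last joint's range is limited). The gripper opens to 95 mm and grips with 3 to 60 N. Pads are 20 mm wide; open, the fingers measure 119 mm over their backs; the gripper's body (75 mm by 180 mm) begins 59 mm behind the grasp point.
Start: joints at [1.147, 0.491, 1.559, -0, 1.092, -0.106], TCP at [195.283, 593.73, 182.061] pointing down, gripper open.
Joint ranges: [-3.1, 3.1], [-0.84, 2.19], [0.05, 2.79], [-1.13, 4.28], [0.06, 2.93], [-2.69, 2.69]. Speed limits (rad/s): [2.22, 2.22, 2.79, 3.14, 3.14, 3.14].

## Interface

Orientations are given as [roll, pitch, yaw] about the fixed x, y, z axes, in that order (R = Rz(yaw) Ry(pitch) Rx(roll)).
In Python, from cell import * gives the robot as it stands. The module is installed in compiled form; this text tells all that it offers.
- The arm moves only by the tool carry_out, never from a script. Its argument "moves" is a list of rows, each an object of numbers: "dx", "dy", "dz": the shift along the tool's x, y, z in m; "twist": the turn about the tool's z in degrees. A call has 1 to 5 rows; each row is the pose to reach, as a shift and turn from the pose commanded when the call began, along the tool's axes at that moment; what a row does not reach only later rows make up. A row lasts 1/10 s, in which the tool goes at most 50 mm and 8.59 degrees, less where a joint would pass 70% of its speed; a pose out of reach is approached as far as the arm can. A call with a gripper value outside its range is refused whole. "grip" is the finger opening in m, from 0 to 0.0951, set as the call begins (left out, the last holds). The fingers move at their own pace and stop on an object; the grip force is fixed at half the most. Time passes only in rows, so rows that repeat a pose let the fingers close. It gives the time, the measured TCP pose, the force and the opening at its end, in the units of the state.
- state(): the state, without advancing time (a new reading comes with each control period).
- read_camera(name): name is "side" or "top" or "wrist"; returns (picture, depth): 480x640x3 uint8, red, green, blue; 480x640 float32, mm along the optical axis (not along the pixel's ray), 0 where there is no reading.
- camera_info(name): a dict with "mtx" (3x3 intrinsics, pixels), "dist_coeffs" ([k1, k2, p1, p2, k3] as OpenCV has them; the pictures are not rectified), "R" (3x3) and "t" (3): a world point X has camera coordinates R X + t. Camera axes: x right, y down, z forward; pixel columns grow to the right and rows downward; lengths in mm; the calibration is good to about 2 mm. A picture is of the moment at which its call begins: read the wrist's pose just before it. camera_info takes no time and is no camera call; for the wrist camera it gives the pose at the moment of the call.
- job_done(): hands the job in, once; it reports no verdict.
The state is a dict: "t": time; "joints": joint angles; "qvel": joint speeds; "tau": joint torques, N m; "eef_pos": TCP position; "tcp_rot": TCP orientation; "ft_force": force on the tool from outside, world axes, zero at the start; "moment": the same for the moment, N m; "opening": opening from 0.0 (shut) to 1.0 (fully open).
Only numpy, scipy, OpenCV 4.12 (cv2) and the standard library are available. Lean on these libraries where they do the work, as an engineer would, in place of code of your own. Each camera call takes 0.05 s, during which the arm holds its last target. There are 200 camera calls.

## Task

Put the four small red-lidded jars away in the rack, one to a tray, so that the row steps down in size from the big drum: the largest jar in the tray next to the drum, the smallest in the tray farthest from it. Leave each jar standing upright in the middle of its tray, and do not knock over the glass bottle that stands among them.

Things in the scene. Friction and masses are not known exactly. Their poses are not given: they have to be found in the camera images.
- jar_a: the largest of the four loose jars: a closed white plastic jar with a paper label and a ribbed red screw lid, standing on the bench; lid 58 mm across and 18 mm high, body 3 mm narrower, 120 mm tall in all, about 260 g. Origin at the centre of its underside, z up its axis.
- jar_b: the second largest of the four loose jars: a closed white plastic jar with a paper label and a ribbed red screw lid, standing on the bench; lid 52 mm across and 18 mm high, body 3 mm narrower, 100 mm tall in all, about 190 g. Origin at the centre of its underside, z up its axis.
- jar_c: the third largest of the four loose jars: a closed white plastic jar with a paper label and a ribbed red screw lid, standing on the bench; lid 46 mm across and 18 mm high, body 3 mm narrower, 80 mm tall in all, about 120 g. Origin at the centre of its underside, z up its axis.
- jar_d: the smallest of the four loose jars: a closed white plastic jar with a paper label and a ribbed red screw lid, standing on the bench; lid 40 mm across and 18 mm high, body 3 mm narrower, 60 mm tall in all, about 70 g. Origin at the centre of its underside, z up its axis.
- tray_p: one of four identical square grey plastic trays, fixed in one straight row in the stainless rack, in no particular order of names; 92 mm square, rim 18 mm high, walls and floor 3 mm thick, 98 mm from centre to centre of neighbours. Origin at the centre of its underside, 8 mm above the bench; y runs along the row, x across it. Rack edges are 22 mm high, 56 mm either side of the row's centre line.
- tray_q: one of four identical square grey plastic trays, fixed in one straight row in the stainless rack, in no particular order of names; 92 mm square, rim 18 mm high, walls and floor 3 mm thick, 98 mm from centre to centre of neighbours. Origin at the centre of its underside, 8 mm above the bench; y runs along the row, x across it. Rack edges are 22 mm high, 56 mm either side of the row's centre line.
- tray_r: one of four identical square grey plastic trays, fixed in one straight row in the stainless rack, in no particular order of names; 92 mm square, rim 18 mm high, walls and floor 3 mm thick, 98 mm from centre to centre of neighbours. Origin at the centre of its underside, 8 mm above the bench; y runs along the row, x across it. Rack edges are 22 mm high, 56 mm either side of the row's centre line.
- tray_s: one of four identical square grey plastic trays, fixed in one straight row in the stainless rack, in no particular order of names; 92 mm square, rim 18 mm high, walls and floor 3 mm thick, 98 mm from centre to centre of neighbours. Origin at the centre of its underside, 8 mm above the bench; y runs along the row, x across it. Rack edges are 22 mm high, 56 mm either side of the row's centre line.
- drum: the big drum, same make (white, red lid), 100 mm across and 125 mm tall, standing fixed in line with the trays at one end of the rack, either the left or the right end, 118 mm from the centre of the nearest tray; a clear 100 mm square, 100 mm high ingredient bin stands at the other end. Origin at the centre of its underside, 8 mm above the bench.
- extract: amber glass bottle with black cap, 42 mm across and 105 mm tall, standing loose among the jars; it is not to be moved away, only not knocked over. Origin at the centre of its underside, z up. A steel kitchen timer 62 mm across and 32 mm high also lies among the jars. Jars, bottle and timer stand in six places in front of the rack, about 110 mm apart from left to right, free to the front and back.
There are look-alikes about, which are no part of the job. Leave any purple look-alike of the jar_d alone.

How it is judged (in metres and radians):
At the end, for the whole second after the job is handed in: Counting from the drum, the jars stand in the four trays from largest to smallest, each within 15 mm of its tray's centre, on the tray's floor (within 5 mm), upright within 0.1 rad and at rest; the glass bottle is still upright (within 0.2 rad) (((horizontal distance between tray_p and drum between 0.069 and 0.167 m and horizontal distance between jar_a and tray_p below 0.015 m and z of jar_a in the frame of tray_p below 0.008 m) or (horizontal distance between tray_q and drum between 0.069 and 0.167 m and horizontal distance between jar_a and tray_q below 0.015 m and z of jar_a in the frame of tray_q below 0.008 m) or (horizontal distance between tray_r and drum between 0.069 and 0.167 m and horizontal distance between jar_a and tray_r below 0.015 m and z of jar_a in the frame of tray_r below 0.008 m) or (horizontal distance between tray_s and drum between 0.069 and 0.167 m and horizontal distance between jar_a and tray_s below 0.015 m and z of jar_a in the frame of tray_s below 0.008 m)) and angle between each of jar_a, jar_b, jar_c, jar_d's own z axis and vertical below 0.1 rad and linear speed of each of jar_a, jar_b, jar_c, jar_d below 0.02 m/s and ((horizontal distance between tray_p and drum between 0.167 and 0.265 m and horizontal distance between jar_b and tray_p below 0.015 m and z of jar_b in the frame of tray_p below 0.008 m) or (horizontal distance between tray_q and drum between 0.167 and 0.265 m and horizontal distance between jar_b and tray_q below 0.015 m and z of jar_b in the frame of tray_q below 0.008 m) or (horizontal distance between tray_r and drum between 0.167 and 0.265 m and horizontal distance between jar_b and tray_r below 0.015 m and z of jar_b in the frame of tray_r below 0.008 m) or (horizontal distance between tray_s and drum between 0.167 and 0.265 m and horizontal distance between jar_b and tray_s below 0.015 m and z of jar_b in the frame of tray_s below 0.008 m)) and ((horizontal distance between tray_p and drum between 0.265 and 0.363 m and horizontal distance between jar_c and tray_p below 0.015 m and z of jar_c in the frame of tray_p below 0.008 m) or (horizontal distance between tray_q and drum between 0.265 and 0.363 m and horizontal distance between jar_c and tray_q below 0.015 m and z of jar_c in the frame of tray_q below 0.008 m) or (horizontal distance between tray_r and drum between 0.265 and 0.363 m and horizontal distance between jar_c and tray_r below 0.015 m and z of jar_c in the frame of tray_r below 0.008 m) or (horizontal distance between tray_s and drum between 0.265 and 0.363 m and horizontal distance between jar_c and tray_s below 0.015 m and z of jar_c in the frame of tray_s below 0.008 m)) and ((horizontal distance between tray_p and drum between 0.363 and 0.461 m and horizontal distance between jar_d and tray_p below 0.015 m and z of jar_d in the frame of tray_p below 0.008 m) or (horizontal distance between tray_q and drum between 0.363 and 0.461 m and horizontal distance between jar_d and tray_q below 0.015 m and z of jar_d in the frame of tray_q below 0.008 m) or (horizontal distance between tray_r and drum between 0.363 and 0.461 m and horizontal distance between jar_d and tray_r below 0.015 m and z of jar_d in the frame of tray_r below 0.008 m) or (horizontal distance between tray_s and drum between 0.363 and 0.461 m and horizontal distance between jar_d and tray_s below 0.015 m and z of jar_d in the frame of tray_s below 0.008 m)) and angle between extract's own z axis and vertical below 0.2 rad); the robot touches nothing.
It fails at once if the glass bottle is knocked over (angle between extract's own z axis and vertical above 0.5 rad).
It also fails if it takes over 99 s, if anything falls off the work surface, if the arm or the gripper's body presses on something with over 40 N, if the wrist force passes 120 N, or if a joint passes its speed limit or range.

## Working session

There is one attempt and no reset: what is moved stays moved. The work goes in short steps, Python scripts to look and compute and a tool call to move; the robot and the scene stay as the last step left them, time stands still between calls to the robot, and variables do not carry over. Pictures are saved under pics/ and viewed, about 12 in all and at most 16, crops included, and the job is handed in when it is done.

Besides the shell and the picture viewer there is one more tool, called as name([rows], argument=value, ...), one row to a line, values as JSON. carry_out: Moves the arm, as the interface text tells. Its arguments: {"type":"object","properties":{"moves":{"type":"array","items":{"type":"object","properties":{"dx":{"type":"number"},"dy":{"type":"number"},"dz":{"type":"number"},"twist":{"type":"number"}}}},"grip":{"type":"number"}},"required":["moves"]}

```bash
mkdir -p pics
python3 - <<'E'
from cell import *
import cv2,numpy as np
print(state())
for n in("top","side"):
    p,d=read_camera(n);np.savez(f"{n}0.npz",p=p,d=d)
    cv2.imwrite(f"pics/{n}0.png",p[:,:,::-1])
    i=camera_info(n);print(n,i,(d>0).mean())
E
```

```text
{'t': 0.0, 'joints': array([ 1.14742460e+00,  4.91561258e-01,  1.55945237e+00, -5.67486745e-07,
        1.09170304e+00, -1.05598348e-01]), 'qvel': array([ 0.00228242, -0.00044793, -0.00248201, -0.00074885, -0.00242241,
       -0.00196806]), 'tau': array([ 1.20184170e-03, -6.12630486e+01, -2.58187097e+01,  6.92599732e-02,
        4.81508137e-02, -1.02142719e-04]), 'eef_pos': array([195.14339085, 593.45657536, 181.45971051]), 'tcp_rot': array([-3.14047484e+00, -1.17973471e-04,  2.82381947e+00]), 'ft_force': array([-0.47684755,  0.16536288,  0.13929681]), 'moment': array([-0.02008483,  0.02276664, -0.02981132]), 'opening': 1.0034987871402858}
top {'mtx': array([[614.67698804,   0.        , 313.00160049],
       [  0.        , 614.67698804, 238.51518697],
       [  0.        ,   0.        ,   1.        ]]), 'dist_coeffs': array([-0.14378449,  0.        ,  0.        ,  0.        ,  0.        ]), 'R': array([[ 0.00210592, -0.99999329, -0.00299767],
       [-0.9849169 , -0.0015555 , -0.17302105],
       [ 0.17301523,  0.00331682, -0.98491356]]), 't': array([  -7.41350763,  486.06656141, 1199.59168807])} 0.9959244791666667
side {'mtx': array([[507.69191592,   0.        , 319.5033266 ],
       [  0.        , 507.69191592, 236.38126583],
       [  0.        ,   0.        ,   1.        ]]), 'dist_coeffs': array([-0.03719569,  0.        ,  0.        ,  0.        ,  0.        ]), 'R': array([[ 0.95622672, -0.29200226, -0.01910894],
       [-0.21545441, -0.65835684, -0.72121125],
       [ 0.19801481,  0.69375857, -0.69245157]]), 't': array([-476.07023884,  143.45705121, 1002.54988052])} 0.996044921875
```

View pics/top0.png

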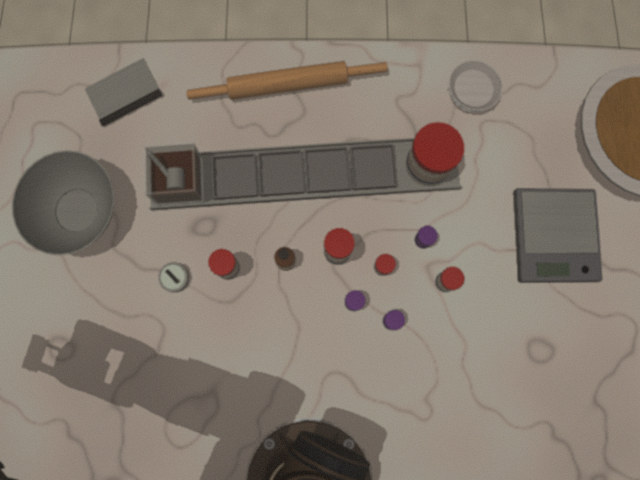

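View pics/side0.png

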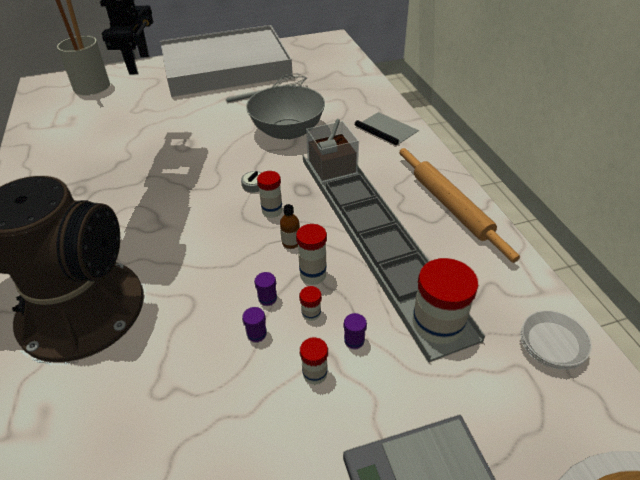

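The top view shows the drum at (438,150), so at the right end, and the bin at (173,172). Red lids are at (340,244), (222,263), (385,264) and (451,279). Purple look-alikes are at (427,236), (355,300) and (394,320). The bottle is at (285,258) and the timer at (174,277).

```bash
cat > h.py <<'E'
from cell import *
import cv2,numpy as np
def ray(n,uv,z,ci=None):
    c=ci or camera_info(n);R,t=np.array(c["R"]),np.array(c["t"])
    q=cv2.undistortPoints(np.float64(uv).reshape(-1,1,2),c["mtx"],c["dist_coeffs"])[:,0]
    o=-R.T@t; d=np.c_[q,np.ones(len(q))]@R
    return o+d*((z-o[2])/d[:,2])[:,None]
def pts(n,uv,dep,ci=None):   # 3D from depth
    c=ci or camera_info(n);R,t=np.array(c["R"]),np.array(c["t"])
    q=cv2.undistortPoints(np.float64(uv).reshape(-1,1,2),c["mtx"],c["dist_coeffs"])[:,0]
    return (np.c_[q,np.ones(len(q))]*np.asarray(dep)[:,None]-t)@R
E
python3 - <<'E'
from h import *
f=np.load("top0.npz");p,d=f["p"],f["d"]
hsv=cv2.cvtColor(p,cv2.COLOR_RGB2HSV);H,S,V=cv2.split(hsv)
def blobs(name,m):
    n,l,s,c=cv2.connectedComponentsWithStats(m.astype(np.uint8))
    for i in range(1,n):
        if s[i,4]<60: continue
        v,u=np.nonzero(l==i); P=pts("top",np.c_[u,v],d[v,u])
        zt=np.percentile(P[:,2],80); T=P[P[:,2]>zt-6]
        # plane fit by mincircle in xy of top points
        (cx,cy),r=cv2.minEnclosingCircle(np.float32(T[:,:2]))
        print(name,c[i].round(),s[i,4],"ztop %.0f"%zt,"c",T.mean(0).round(1),"circ %.1f %.1f d=%.1f"%(cx,cy,2*r))
blobs("red",((H<8)|(H>172))&(S>150)&(V>70)&(np.indices(H.shape)[0]<330))
blobs("pur",(H>120)&(H<160)&(S>80))
m=np.zeros(H.shape,bool)
for nm,(u,v,w) in dict(bottle=(285,256,16),timer=(174,277,20)).items():
    vv,uu=np.mgrid[v-w:v+w,u-w:u+w];P=pts("top",np.c_[uu.ravel(),vv.ravel()],d[vv,uu].ravel())
    k=P[:,2]>15; Q=P[k];zt=np.percentile(Q[:,2],95);print(nm,zt.round(),Q[Q[:,2]>zt-12].mean(0).round(1))
# trays: points in rack region, height map
vv,uu=np.mgrid[125:215,140:480];P=pts("top",np.c_[uu.ravel(),vv.ravel()],d[vv,uu].ravel())
fl=((P[:,2]>6)&(P[:,2]<16)).reshape(vv.shape).astype(np.uint8)
fl=cv2.erode(fl,np.ones((3,3)))
n,l,s,c=cv2.connectedComponentsWithStats(fl)
for i in range(1,n):
    if s[i,4]>200:
        r=cv2.minAreaRect(np.float32(P[(l==i).ravel()][:,:2]));print("floor",c[i]+[140,125],s[i,4],r,P[(l==i).ravel()].mean(0))
for u in range(204,420,4):pass
E
```

```text
red [438. 147.] 1861 ztop 134 c [ 649.4 -248.2  137.7] circ 481.9 -143.6 d=498.4
red [339. 243.] 646 ztop 122 c [463.3 -55.4 125.8] circ 381.0 -36.2 d=225.4
red [221. 262.] 489 ztop 102 c [429.2 167.3 110.4] circ 358.4 88.6 d=264.2
red [385. 264.] 263 ztop 62 c [ 432.2 -149.1   64.8] circ 359.6 -85.1 d=231.2
red [452. 278.] 349 ztop 82 c [ 400.8 -276.5   86.9] circ 339.5 -154.5 d=318.4
pur [427. 235.] 265 ztop 62 c [ 488.1 -233.    69.5] circ 386.2 -130.3 d=332.0
pur [355. 300.] 271 ztop 62 c [360.1 -88.2  64.9] circ 321.9 -55.9 d=135.9
pur [394. 320.] 277 ztop 62 c [ 322.2 -164.7   64.6] circ 299.2 -96.8 d=181.3
bottle 107.0 [436.4  46.3 164.2]
timer 33.0 [407.  277.   40.9]
floor [372.33378197 166.72139973] 743 ((649.0077514648438, -132.64305114746094), (81.04056549072266, 80.48101043701172), 4.179866313934326) [ 646.57444837 -132.02989901   10.9957233 ]
floor [326.90875 169.1975 ] 800 ((641.4776000976562, -35.146507263183594), (79.65058135986328, 79.43537902832031), 3.7890779972076416) [640.83844429 -35.5666148   10.89190691]
floor [280.6477684  171.91435464] 829 ((634.7112426757812, 62.5545654296875), (79.90419006347656, 82.65021514892578), 5.1843414306640625) [634.74359772  62.40774771  11.02088697]
floor [234.33368532 176.24815206] 947 ((627.0235595703125, 161.24057006835938), (80.29993438720703, 81.82656860351562), 4.625349998474121) [625.33563238 160.5723787   11.17160584]
```

Heights (about +2 mm bias) settle the identities: jar_a is at (340,244), jar_b at (222,263), jar_c at (451,279) and jar_d at (385,264). Tray spacing comes out at 98 mm, as it should. I'll refine the lid centres from two views and check them in an enlarged crop.

Run:
```python
from h import *
X=dict(a=(463,-55,120,29),b=(429,167,100,26),c=(401,-277,80,23),d=(432,-149,60,20),drum=(655,-249,133,50))
for n in("top","side"):
    f=np.load(n+"0.npz");p,d=f["p"],f["d"]
    H,S,V=cv2.split(cv2.cvtColor(p,cv2.COLOR_RGB2HSV))
    m=((H<8)|(H>172))&(S>150)&(V>60)
    v,u=np.nonzero(m);P=pts(n,np.c_[u,v],d[v,u])
    for k,(x,y,h,r) in X.items():
        near=(np.hypot(P[:,0]-x,P[:,1]-y)<r+30)&(abs(P[:,2]-h-1)<5)
        q=np.c_[u,v][near]; W=ray(n,q,h)
        hull=cv2.convexHull(np.float32(W[:,:2]))
        M=cv2.moments(hull);print(n,k,near.sum(),"z %.1f"%np.median(P[near,2]),"hull c %.1f %.1f"%(M["m10"]/M["m00"],M["m01"]/M["m00"]),"ext",np.ptp(hull[:,0],axis=0).round(), "dep c",np.median(P[near,:2],0).round(1))
p=np.load("top0.npz")["p"]
cv2.imwrite("pics/crop0.png",cv2.resize(p[215:335,155:475],None,fx=2.5,fy=2.5,interpolation=cv2.INTER_CUBIC)[:,:,::-1])
```

```text
top a 619 z 120.2 hull c 464.3 -55.8 ext [54. 53.] dep c [464.  -55.9]
top b 466 z 100.2 hull c 430.4 168.9 ext [47. 48.] dep c [430.2 168.4]
top c 324 z 79.7 hull c 401.6 -278.1 ext [39. 40.] dep c [ 401.6 -277.9]
top d 249 z 59.7 hull c 433.0 -149.5 ext [34. 36.] dep c [ 432.4 -149.6]
top drum 1745 z 132.7 hull c 651.3 -249.0 ext [98. 97.] dep c [ 651.  -249.6]
side a 513 z 119.8 hull c 464.7 -59.0 ext [57. 59.] dep c [464.7 -59.3]
side b 272 z 99.9 hull c 430.2 165.5 ext [50. 55.] dep c [430.3 165.8]
side c 531 z 79.6 hull c 402.7 -282.9 ext [45. 46.] dep c [ 402.7 -282.6]
side d 295 z 59.5 hull c 433.6 -152.8 ext [41. 41.] dep c [ 433.8 -152.9]
side drum 2047 z 132.7 hull c 652.1 -253.1 ext [ 99. 101.] dep c [ 652.1 -254.6]
```

View pics/crop0.png

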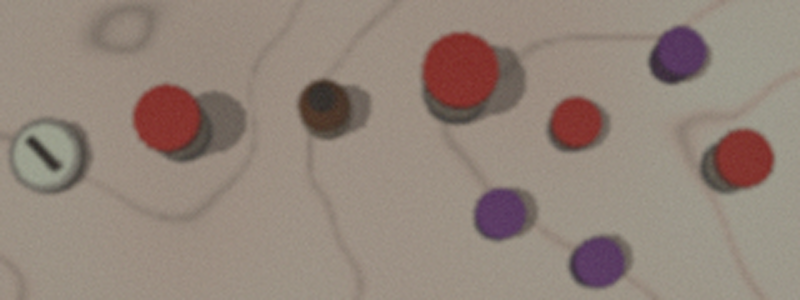

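The crop confirms four red lids with sizes a > b > c > d, and the purple ones are separate. The two views agree to within 4 mm. I'm moving towards jar_b first.

carry_out([
  {"dx": -0.036, "dy": -0.034, "twist": 8.5},
  {"dx": -0.072, "dy": -0.067, "twist": 17},
  {"dx": -0.108, "dy": -0.1, "twist": 25.5},
  {"dx": -0.144, "dy": -0.134, "twist": 34},
  {"dx": -0.178, "dy": -0.166, "twist": 42},
], grip=0.095)

```text
schema error: expected keys dx, dy, dz, twist
```

carry_out([
  {"dx": -0.036, "dy": -0.034, "dz": 0, "twist": 8.5},
  {"dx": -0.072, "dy": -0.067, "dz": 0, "twist": 17},
  {"dx": -0.108, "dy": -0.1, "dz": 0, "twist": 25.5},
  {"dx": -0.144, "dy": -0.134, "dz": 0, "twist": 34},
  {"dx": -0.178, "dy": -0.166, "dz": 0, "twist": 42},
], grip=0.095)

```text
t: 0.6
eef_pos: [312.9, 378.5, 181.9]
tcp_rot: [-3.141, 0.0, 2.085]
ft_force: [1.0, 0.6, -0.3]
opening: 0.996
```

carry_out([
  {"dx": -0.049, "dy": 0, "dz": 0, "twist": 8},
  {"dx": -0.098, "dy": 0, "dz": 0, "twist": 16},
  {"dx": -0.147, "dy": -0.002, "dz": 0, "twist": 24},
  {"dx": -0.196, "dy": -0.004, "dz": 0, "twist": 29.8},
  {"dx": -0.243, "dy": -0.004, "dz": 0, "twist": 29.8},
])

```text
t: 1.1
eef_pos: [430.2, 165.5, 182.0]
tcp_rot: [-3.142, -0.0, 1.567]
ft_force: [0.9, 0.7, 0.2]
opening: 0.999
```

Run:
```python
from h import *
s=state();print(s["t"],s["eef_pos"],s["tcp_rot"])
ci=camera_info("wrist");p,d=read_camera("wrist");np.savez("w1.npz",p=p,d=d)
cv2.imwrite("pics/w1.png",p[:,:,::-1])
R=np.array(ci["R"]);print("cam at",-R.T@ci["t"],"fwd",R[2],ci["mtx"])
s=state();print(s["t"],s["eef_pos"])
```

```text
1.1 [430.16520725 165.54069051 182.04539399] [-3.14151242e+00 -9.05448743e-05  1.56693387e+00]
cam at [429.60777341 237.84577    383.88854367] fwd [-9.02112058e-04 -2.57798780e-01 -9.66198207e-01] [[331.43645797   0.         322.26422282]
 [  0.         331.43645797 240.68292583]
 [  0.           0.           1.        ]]
1.15 [433.3769014  161.23918086 182.01260563]
```

View pics/w1.png

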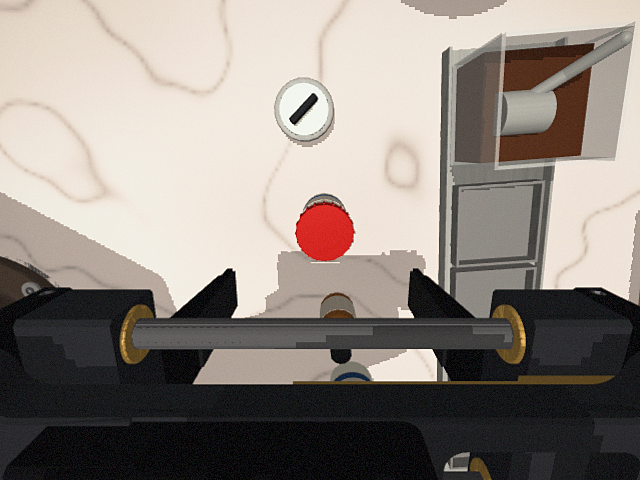

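The wrist view shows jar_b's lid at (325,232), the timer at (304,110), the bottle at (338,305), and the left two trays on the right side. I'll compare the lid's ray with the earlier fix, now that the arm has settled.

```bash
cat >> h.py <<'E'
def lids(h,u0=None,save=None):   # wrist view: red lid centres cast onto z=h, with diameters
    s=state();ci=camera_info("wrist");p,d=read_camera("wrist")
    if save: np.savez(save,p=p,d=d)
    H,S,V=cv2.split(cv2.cvtColor(p,cv2.COLOR_RGB2HSV))
    m=((H<8)|(H>172))&(S>150)&(V>60)
    v,u=np.nonzero(m&(d>0));P=pts("wrist",np.c_[u,v],d[v,u],ci)
    k=abs(P[:,2]-h)<6;mm=np.zeros_like(H);mm[v[k],u[k]]=1
    n,l,st,c=cv2.connectedComponentsWithStats(mm)
    print("tcp",s["eef_pos"].round(1),"yaw",s["tcp_rot"][2].round(4),"t",s["t"],"F",s["ft_force"].round(1))
    for i in range(1,n):
        if st[i,4]>200:
            v,u=np.nonzero(l==i);W=ray("wrist",np.c_[u,v],h,ci)[:,:2]
            M=cv2.moments(cv2.convexHull(np.float32(W)))
            print("lid px",c[i].round(),"xy %.1f %.1f"%(M["m10"]/M["m00"],M["m01"]/M["m00"]),"ext",np.ptp(W,axis=0).round())
    return p,d,ci
E
python3 -c "
from h import *
lids(100,save='w2.npz')
lids(100)"
```

```text
tcp [433.4 161.2 182. ] yaw 1.5671 t 1.15 F [ 2.  -1.6 -0. ]
lid px [321. 227.] xy 431.2 169.8 ext [52. 52.]
tcp [431.9 163.7 181.9] yaw 1.5653 t 1.2 F [ 0.6 -0.1 -0.8]
lid px [322. 230.] xy 431.1 169.9 ext [52. 52.]
```

carry_out([
  {"dx": 0.002, "dy": 0, "dz": 0.04, "twist": 0},
  {"dx": 0.002, "dy": 0, "dz": 0.06, "twist": 0},
  {"dx": 0.002, "dy": 0, "dz": 0.06, "twist": 0},
])

```text
t: 1.55
eef_pos: [427.9, 170.1, 120.0]
tcp_rot: [-3.137, 0.001, 1.572]
ft_force: [-0.1, 0.3, -0.4]
opening: 1.002
```

```bash
python3 -c "
from h import *
lids(100)"
```

```text
tcp [427.9 170.1 120. ] yaw 1.5718 t 1.55 F [-0.1  0.3 -0.4]
lid px [328. 258.] xy 431.1 170.0 ext [52. 52.]
```

carry_out([
  {"dx": 0, "dy": 0.002, "dz": 0.025, "twist": 0},
  {"dx": 0, "dy": 0.002, "dz": 0.048, "twist": 0},
  {"dx": 0, "dy": 0.002, "dz": 0.048, "twist": 0},
])

```text
t: 1.9
eef_pos: [431.0, 170.0, 73.4]
tcp_rot: [-3.139, 0.0, 1.572]
ft_force: [0.4, 1.1, -0.3]
opening: 1.002
```

carry_out([
  {"dx": 0, "dy": 0, "dz": 0, "twist": 0},
  {"dx": 0, "dy": 0, "dz": 0, "twist": 0},
  {"dx": 0, "dy": 0, "dz": 0, "twist": 0},
  {"dx": 0, "dy": 0, "dz": 0, "twist": 0},
  {"dx": 0, "dy": 0, "dz": 0, "twist": 0},
], grip=0.03)

```text
t: 2.4
eef_pos: [431.9, 169.6, 74.5]
tcp_rot: [3.141, -0.0, 1.571]
ft_force: [-0.2, -0.4, 0.2]
opening: 0.63
```

carry_out([
  {"dx": 0, "dy": 0, "dz": 0, "twist": 0},
  {"dx": 0, "dy": 0, "dz": 0, "twist": 0},
  {"dx": 0, "dy": 0, "dz": 0, "twist": 0},
  {"dx": 0, "dy": 0, "dz": 0, "twist": 0},
])

```text
t: 2.8
eef_pos: [431.7, 169.5, 74.0]
tcp_rot: [-3.142, -0.0, 1.571]
ft_force: [0.9, 0.2, 0.3]
opening: 0.331
```

carry_out([
  {"dx": 0, "dy": 0, "dz": -0.02, "twist": 0},
  {"dx": 0, "dy": 0, "dz": -0.05, "twist": 0},
  {"dx": 0, "dy": 0, "dz": -0.09, "twist": 0},
  {"dx": 0, "dy": 0, "dz": -0.13, "twist": 0},
  {"dx": 0, "dy": 0, "dz": -0.15, "twist": 0},
])

```text
t: 3.3
eef_pos: [432.4, 169.7, 227.1]
tcp_rot: [3.138, -0.001, 1.571]
ft_force: [0.1, 0.1, -0.7]
opening: 0.316
```

The opening went down to 30 mm, so the jar wasn't gripped. I'll look at why.

Run:
```python
from h import *
p,d,ci=lids(100,save='w3.npz')
t,dt=read_camera("top");np.savez("top1.npz",p=t,d=dt)
o=np.hstack([cv2.resize(p,(400,300)),cv2.resize(t[190:340,130:330],(400,300),interpolation=cv2.INTER_CUBIC)])
cv2.imwrite("pics/c3.png",o[:,:,::-1])
```

```text
tcp [432.4 169.7 227.1] yaw 1.5707 t 3.3 F [ 0.1  0.1 -0.7]
lid px [321. 226.] xy 431.2 169.8 ext [51. 53.]
```

View pics/c3.png

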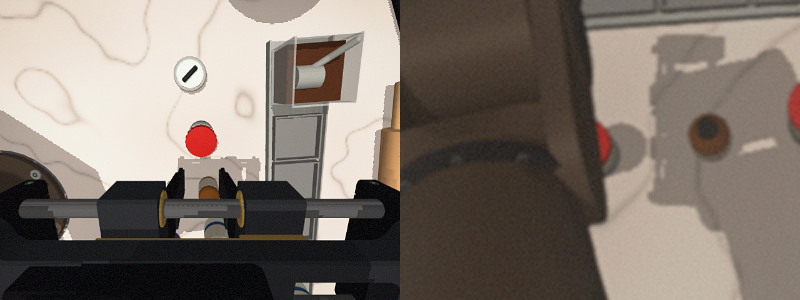

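In this view jar_b hasn't moved: its lid is at (321,226) full-frame, with the fingers below it in the image. To find the offset I'll measure the fingertips directly, from wrist depth and from the side camera.

Run:
```python
from h import *
for nm in("w2.npz","w3.npz"):
    f=np.load(nm);d=f["d"]
    print(nm)
    for v in range(250,345,8):
        r=d[v]; k=np.nonzero((r>0)&(r<300))[0]
        print(v,[(int(a[0]),int(a[-1]),int(np.median(r[a]))) for a in np.split(k,np.nonzero(np.diff(k)>3)[0]+1) if len(a)>3])
ci=camera_info("wrist");R,t=np.array(ci["R"]),np.array(ci["t"])
s=state();print(s["eef_pos"],R@s["eef_pos"]+t, cv2.projectPoints(np.float64([s["eef_pos"],s["eef_pos"]+[0,0,19]]),cv2.Rodrigues(R)[0],t,ci["mtx"],ci["dist_coeffs"])[0])
p,d=read_camera("side");np.savez("s3.npz",p=p,d=d)
cv2.imwrite("pics/s3.png",cv2.resize(p[40:340,100:500],(800,600))[:,:,::-1])
```

```text
w2.npz
250 [(304, 338, 297)]
258 []
266 []
274 [(222, 235, 172), (410, 423, 172)]
282 [(210, 236, 164), (409, 435, 162)]
290 [(38, 151, 93), (201, 236, 154), (409, 444, 154), (494, 607, 93)]
298 [(22, 153, 88), (192, 237, 146), (408, 453, 147), (492, 623, 88)]
306 [(5, 154, 84), (183, 237, 139), (408, 462, 140), (491, 639, 84)]
314 [(0, 155, 80), (173, 232, 132), (413, 472, 132), (490, 639, 79)]
322 [(0, 639, 85)]
330 [(0, 639, 83)]
338 [(0, 639, 83)]
w3.npz
250 []
258 []
266 []
274 [(285, 295, 170), (350, 360, 171)]
282 [(277, 295, 160), (350, 368, 161)]
290 [(38, 73, 95), (185, 264, 93), (272, 295, 151), (350, 373, 151), (381, 460, 93), (572, 607, 95)]
298 [(22, 75, 90), (177, 295, 88), (350, 468, 88), (570, 623, 90)]
306 [(5, 77, 87), (169, 295, 83), (350, 476, 83), (568, 639, 87)]
314 [(0, 79, 87), (161, 294, 79), (351, 484, 79), (566, 639, 87)]
322 [(0, 639, 85)]
330 [(0, 639, 83)]
338 [(0, 639, 83)]
[432.78070059 169.80988901 226.60802051] [  0.84662503  17.84747165 213.65709095] [[[323.57755781 268.36898295]]

 [[323.86691913 279.24830459]]]
```

View pics/s3.png

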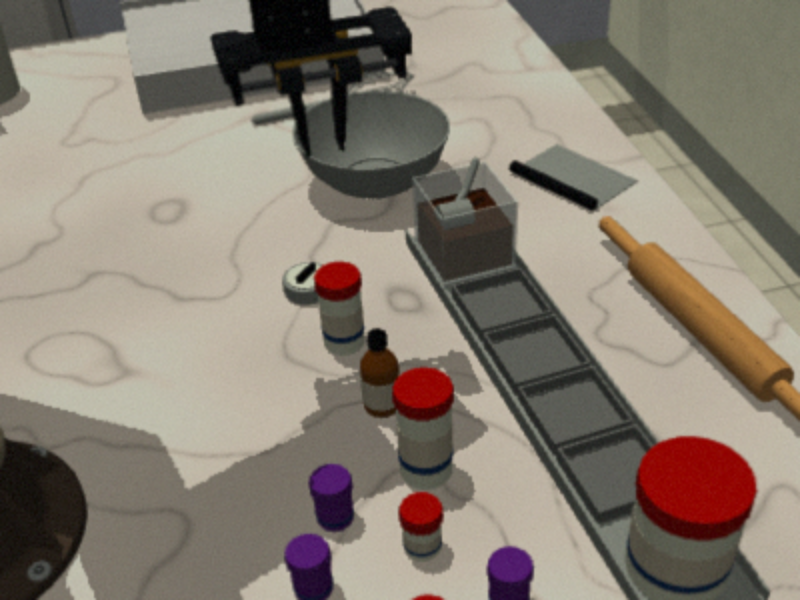

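The side view shows the finger tips at crop (305,152) and (342,148), above jar_b. From wrist depth, the tips sit about 175 mm from the camera, but the stated TCP would be 214 mm away. So the real tips look about 35 mm shorter than stated. I'll check that with side depth.

Run:
```python
from h import *
f=np.load("s3.npz");d=f["d"]
for v0,v1,u0,u1 in((80,122,243,258),(78,120,263,276)):
    vv,uu=np.mgrid[v0:v1,u0:u1];vv,uu=vv.ravel(),uu.ravel()
    P=pts("side",np.c_[uu,vv],d[vv,uu]);k=(d[vv,uu]>0)&(abs(P[:,0]-432)<60)&(abs(P[:,1]-170)<40)
    Q=P[k];i=np.argsort(Q[:,2])[:6];print(len(Q),Q[i].round(1),np.c_[uu,vv][k][i].tolist())
f=np.load("w3.npz");d=f["d"];ci=camera_info("wrist")
for u0,u1 in((275,297),(348,370)):
    vv,uu=np.mgrid[262:300,u0:u1];vv,uu=vv.ravel(),uu.ravel();k=(d[vv,uu]>0)&(d[vv,uu]<200)
    P=pts("wrist",np.c_[uu,vv][k],d[vv,uu][k],ci);i=np.argsort(P[:,2])[:5];print(P[i].round(1))
s=state();print(s["eef_pos"])
```

```text
234 [[412.4 158.2 262.3]
 [412.  166.2 262.5]
 [414.1 156.2 263.1]
 [414.6 158.  264.2]
 [412.6 158.3 264.4]
 [413.1 160.3 265.5]] [[253, 117], [252, 115], [254, 117], [254, 116], [253, 116], [253, 115]]
251 [[446.5 173.8 260.8]
 [447.6 160.3 261.2]
 [446.4 163.7 261.8]
 [449.2 157.8 262.3]
 [449.5 158.5 264. ]
 [447.4 158.3 264.6]] [[268, 111], [270, 114], [269, 113], [271, 114], [271, 113], [270, 113]]
[[413.  181.  255.9]
 [414.1 181.  256. ]
 [413.6 181.1 256.2]
 [415.2 179.4 256.3]
 [412.5 181.2 256.4]]
[[446.3 175.9 256.3]
 [448.9 181.2 256.7]
 [446.7 179.5 256.7]
 [446.2 177.2 256.8]
 [446.3 175.5 256.9]]
[432.01854655 169.6194557  224.78868477]
```

Both views put the real tips about 32 mm above the reported TCP, so the first close happened just above the lid. From here on I target reported z = lid top − 60 mm.

carry_out([
  {"dx": 0, "dy": 0, "dz": 0.02, "twist": 0},
  {"dx": 0, "dy": 0, "dz": 0.04, "twist": 0},
  {"dx": 0, "dy": 0, "dz": 0.06, "twist": 0},
  {"dx": 0, "dy": 0, "dz": 0.08, "twist": 0},
  {"dx": 0, "dy": 0, "dz": 0.08, "twist": 0},
], grip=0.095)

```text
t: 3.95
eef_pos: [429.9, 169.1, 141.0]
tcp_rot: [-3.135, 0.001, 1.571]
ft_force: [0.6, -0.7, -0.0]
opening: 0.678
```

carry_out([
  {"dx": 0, "dy": 0, "dz": 0, "twist": 0},
  {"dx": 0, "dy": 0, "dz": 0, "twist": 0},
  {"dx": 0, "dy": 0, "dz": 0.02, "twist": 0},
  {"dx": 0, "dy": 0, "dz": 0.05, "twist": 0},
  {"dx": 0, "dy": 0, "dz": 0.05, "twist": 0},
])

```text
t: 4.45
eef_pos: [430.6, 169.3, 92.5]
tcp_rot: [-3.138, 0.001, 1.571]
ft_force: [-0.4, 0.2, 0.3]
opening: 0.991
```

Now down 50 mm to about 43 reported, then close.

carry_out([
  {"dx": 0, "dy": 0, "dz": 0.02, "twist": 0},
  {"dx": 0, "dy": 0, "dz": 0.04, "twist": 0},
  {"dx": 0, "dy": 0, "dz": 0.05, "twist": 0},
  {"dx": 0, "dy": 0, "dz": 0.05, "twist": 0},
])

```text
t: 4.85
eef_pos: [431.8, 169.6, 44.1]
tcp_rot: [-3.141, 0.0, 1.571]
ft_force: [0.3, -0.6, 0.6]
opening: 0.997
```

carry_out([
  {"dx": 0, "dy": 0, "dz": 0, "twist": 0},
  {"dx": 0, "dy": 0, "dz": 0, "twist": 0},
  {"dx": 0, "dy": 0, "dz": 0, "twist": 0},
  {"dx": 0, "dy": 0, "dz": 0, "twist": 0},
  {"dx": 0, "dy": 0, "dz": 0, "twist": 0},
], grip=0.03)

```text
t: 5.35
eef_pos: [431.8, 169.6, 44.3]
tcp_rot: [3.141, -0.0, 1.571]
ft_force: [-0.3, -0.6, -0.6]
opening: 0.638
```

carry_out([
  {"dx": 0, "dy": 0, "dz": 0, "twist": 0},
  {"dx": 0, "dy": 0, "dz": 0, "twist": 0},
  {"dx": 0, "dy": 0, "dz": 0, "twist": 0},
  {"dx": 0, "dy": 0, "dz": 0, "twist": 0},
])

```text
t: 5.75
eef_pos: [431.8, 169.6, 44.1]
tcp_rot: [3.141, -0.0, 1.571]
ft_force: [0.1, -0.2, 3.0]
opening: 0.541
```

Gripped at 51.4 mm, which matches the 52 mm lid. Now lift and traverse.

carry_out([
  {"dx": 0, "dy": 0, "dz": -0.02, "twist": 0},
  {"dx": 0, "dy": 0, "dz": -0.05, "twist": 0},
  {"dx": 0, "dy": 0, "dz": -0.08, "twist": 0},
  {"dx": 0, "dy": 0.005, "dz": -0.11, "twist": 0},
  {"dx": 0, "dy": 0.02, "dz": -0.13, "twist": 0},
])

```text
t: 6.25
eef_pos: [451.2, 169.6, 175.8]
tcp_rot: [3.141, -0.0, 1.571]
ft_force: [0.6, 0.3, -2.3]
opening: 0.538
```

carry_out([
  {"dx": -0.02, "dy": 0.03, "dz": 0, "twist": 0},
  {"dx": -0.05, "dy": 0.06, "dz": 0, "twist": 0},
  {"dx": -0.08, "dy": 0.09, "dz": 0, "twist": 0},
  {"dx": -0.11, "dy": 0.12, "dz": 0, "twist": 0},
  {"dx": -0.14, "dy": 0.14, "dz": 0, "twist": 0},
])

```text
t: 6.75
eef_pos: [593.0, 28.1, 173.3]
tcp_rot: [-3.141, -0.0, 1.57]
ft_force: [0.3, -0.5, -1.9]
opening: 0.54
```

carry_out([
  {"dx": -0.03, "dy": 0.025, "dz": 0, "twist": 0},
  {"dx": -0.055, "dy": 0.04, "dz": 0, "twist": 0},
  {"dx": -0.066, "dy": 0.046, "dz": 0, "twist": 0},
  {"dx": -0.066, "dy": 0.046, "dz": 0, "twist": 0},
  {"dx": -0.066, "dy": 0.046, "dz": 0, "twist": 0},
])

```text
t: 7.25
eef_pos: [636.9, -35.7, 173.6]
tcp_rot: [-3.14, -0.001, 1.571]
ft_force: [1.1, 1.5, -1.8]
opening: 0.54
```

Run:
```python
from h import *
s=state();print(s)
ci=camera_info("wrist");p,d=read_camera("wrist");np.savez("w4.npz",p=p,d=d,R=ci["R"],t=ci["t"])
cv2.imwrite("pics/w4.png",p[:,:,::-1])
```

```text
{'t': 7.25, 'joints': array([-1.59617277e-01,  5.17939465e-01,  1.53407989e+00,  3.93538737e-04,
        1.09084258e+00, -1.59694230e-01]), 'qvel': array([ 0.01551827, -0.01239554,  0.00249467,  0.00017324,  0.00060483,
        0.00032022]), 'tau': array([-1.40805412e+00, -6.36833882e+01, -2.70810360e+01,  5.47830452e-03,
        1.74543844e-02, -3.46213148e-02]), 'eef_pos': array([636.93134289, -35.68139104, 173.62819493]), 'tcp_rot': array([-3.14039497e+00, -5.46246573e-04,  1.57069102e+00]), 'ft_force': array([ 1.12017595,  1.51652963, -1.79827082]), 'moment': array([-0.10353016,  0.07983702, -0.01785732]), 'opening': 0.5397721981444022}
```

View pics/w4.png

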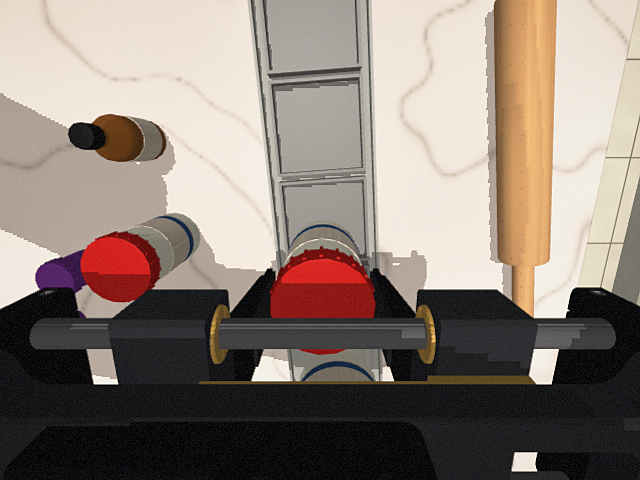

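Jar_b is held upright at (322,300). Tray 3 from the drum is at about (318,125), and tray 2 is right under the jar. I'll measure the trays from this view.

Run:
```python
from h import *
f=np.load("w4.npz");d=f["d"];ci=dict(camera_info("wrist"));ci["R"],ci["t"]=f["R"],f["t"]
v,u=np.mgrid[0:300,230:400];P=pts("wrist",np.c_[u.ravel(),v.ravel()],d[v,u].ravel(),ci)
z=P[:,2];print("floor z",np.median(z[(z>5)&(z<18)]),"rim",np.percentile(z[(z>18)&(z<35)],[50,90]))
fl=cv2.erode(((z>6)&(z<16)).reshape(v.shape).astype(np.uint8),np.ones((3,3)))
n,l,s,c=cv2.connectedComponentsWithStats(fl)
for i in range(1,n):
    if s[i,4]>800: Q=np.float32(P[(l==i).ravel()][:,:2]);print(c[i]+[230,0],cv2.minAreaRect(Q),np.percentile(Q,[1,99],axis=0))
```

```text
floor z 9.977373530188412 rim [23.85736577 25.76606636]
[310.96685983  31.99366172] ((625.5205688476562, 150.52442932128906), (85.419677734375, 59.92116165161133), 3.884201765060425) [[583.56143616 120.65954674]
 [667.50946289 177.16223907]]
[318.23510925 125.69724633] ((631.7598266601562, 62.281211853027344), (85.16526794433594, 85.54188537597656), 4.207879066467285) [[589.46139221  20.28656096]
 [673.93752197 104.43693787]]
[326.25417163 206.6761025 ] ((638.9136352539062, -37.445228576660156), (85.02506256103516, 83.95301818847656), 4.110891342163086) [[596.01437988 -69.50633965]
 [681.83394775   4.43283579]]
```

Tray floors measure 86 mm inside, as they should. Tray 2 is at (638.9,−35.5). Now I lower the jar.

carry_out([
  {"dx": 0, "dy": 0.002, "dz": 0.03, "twist": 0},
  {"dx": 0, "dy": 0.002, "dz": 0.06, "twist": 0},
  {"dx": 0, "dy": 0.002, "dz": 0.09, "twist": 0},
  {"dx": 0, "dy": 0.002, "dz": 0.104, "twist": 0},
  {"dx": 0, "dy": 0.002, "dz": 0.11, "twist": 0},
])

```text
t: 7.8
eef_pos: [639.1, -35.5, 63.1]
tcp_rot: [-3.14, -0.0, 1.572]
ft_force: [0.2, -0.1, -1.6]
opening: 0.538
```

carry_out([
  {"dx": 0, "dy": 0, "dz": 0.002, "twist": 0},
  {"dx": 0, "dy": 0, "dz": 0.004, "twist": 0},
  {"dx": 0, "dy": 0, "dz": 0.006, "twist": 0},
  {"dx": 0, "dy": 0, "dz": 0.006, "twist": 0},
])

```text
t: 8.2
eef_pos: [639.9, -36.5, 58.6]
tcp_rot: [3.141, 0.0, 1.571]
ft_force: [-0.2, 0.2, -2.2]
opening: 0.543
```

carry_out([
  {"dx": 0, "dy": 0, "dz": 0.001, "twist": 0},
  {"dx": 0, "dy": 0, "dz": 0.002, "twist": 0},
  {"dx": 0, "dy": 0, "dz": 0.003, "twist": 0},
  {"dx": 0, "dy": 0, "dz": 0.003, "twist": 0},
])

```text
t: 8.6
eef_pos: [639.8, -36.5, 55.2]
tcp_rot: [3.141, -0.0, 1.571]
ft_force: [-0.2, 0.1, 0.1]
opening: 0.543
```

carry_out([
  {"dx": 0, "dy": 0, "dz": 0, "twist": 0},
  {"dx": 0, "dy": 0, "dz": 0, "twist": 0},
  {"dx": 0, "dy": 0, "dz": 0, "twist": 0},
  {"dx": 0, "dy": 0, "dz": 0, "twist": 0},
  {"dx": 0, "dy": 0, "dz": 0, "twist": 0},
], grip=0.095)

```text
t: 9.1
eef_pos: [639.8, -36.5, 55.1]
tcp_rot: [3.141, -0.0, 1.571]
ft_force: [-0.3, -0.6, -0.4]
opening: 0.904
```

carry_out([
  {"dx": 0, "dy": 0, "dz": -0.02, "twist": 0},
  {"dx": 0, "dy": 0, "dz": -0.05, "twist": 0},
  {"dx": 0, "dy": 0, "dz": -0.09, "twist": 0},
  {"dx": 0, "dy": 0, "dz": -0.12, "twist": 0},
  {"dx": 0, "dy": 0, "dz": -0.12, "twist": 0},
])

```text
t: 9.6
eef_pos: [641.4, -36.7, 179.5]
tcp_rot: [3.135, 0.001, 1.571]
ft_force: [0.5, 0.2, 0.4]
opening: 0.998
```

```bash
python3 -c "
from h import *
lids(111)"
```

```text
tcp [641.4 -36.7 179.5] yaw 1.5707 t 9.6 F [0.5 0.2 0.4]
lid px [320. 240.] xy 639.2 -36.1 ext [52. 52.]
lid px [139. 251.] xy 480.7 -48.7 ext [42. 52.]
```

Jar_b stands at (639.2,−36.1) on the tray floor. Next is jar_a at about (465,−55).

carry_out([
  {"dx": -0.004, "dy": -0.04, "dz": 0, "twist": 0},
  {"dx": -0.008, "dy": -0.08, "dz": 0, "twist": 0},
  {"dx": -0.012, "dy": -0.12, "dz": 0, "twist": 0},
  {"dx": -0.016, "dy": -0.155, "dz": 0, "twist": 0},
  {"dx": -0.018, "dy": -0.175, "dz": 0, "twist": 0},
])

```text
t: 10.15
eef_pos: [461.7, -54.3, 173.9]
tcp_rot: [-3.139, -0.001, 1.57]
ft_force: [0.7, 0.2, 0.2]
opening: 0.997
```

carry_out([
  {"dx": 0, "dy": 0, "dz": 0.01, "twist": 0},
  {"dx": 0, "dy": 0, "dz": 0.02, "twist": 0},
  {"dx": 0, "dy": 0, "dz": 0.02, "twist": 0},
  {"dx": 0, "dy": 0, "dz": 0.02, "twist": 0},
])

```text
t: 10.55
eef_pos: [465.2, -54.3, 154.1]
tcp_rot: [-3.14, -0.001, 1.571]
ft_force: [0.1, -0.3, 0.3]
opening: 0.998
```

```bash
python3 -c "
from h import *
lids(120)"
```

```text
tcp [465.2 -54.3 154.1] yaw 1.5709 t 10.55 F [ 0.1 -0.3  0.3]
lid px [324. 254.] xy 465.7 -55.6 ext [57. 58.]
```

carry_out([
  {"dx": -0.001, "dy": 0, "dz": 0.03, "twist": 0},
  {"dx": -0.001, "dy": 0, "dz": 0.06, "twist": 0},
  {"dx": -0.001, "dy": 0, "dz": 0.08, "twist": 0},
  {"dx": -0.001, "dy": 0, "dz": 0.09, "twist": 0},
  {"dx": -0.001, "dy": 0, "dz": 0.09, "twist": 0},
])

```text
t: 11.1
eef_pos: [464.6, -55.3, 64.2]
tcp_rot: [-3.14, -0.001, 1.571]
ft_force: [0.3, 0.6, 0.5]
opening: 0.998
```

carry_out([
  {"dx": 0, "dy": 0, "dz": 0, "twist": 0},
  {"dx": 0, "dy": 0, "dz": 0, "twist": 0},
  {"dx": 0, "dy": 0, "dz": 0, "twist": 0},
  {"dx": 0, "dy": 0, "dz": 0, "twist": 0},
  {"dx": 0, "dy": 0, "dz": 0, "twist": 0},
], grip=0.03)

```text
t: 11.6
eef_pos: [464.9, -55.5, 65.4]
tcp_rot: [3.141, 0.0, 1.571]
ft_force: [2.2, -0.5, 0.9]
opening: 0.641
```

carry_out([
  {"dx": 0, "dy": 0, "dz": 0, "twist": 0},
  {"dx": 0, "dy": 0, "dz": 0, "twist": 0},
  {"dx": 0, "dy": 0, "dz": 0, "twist": 0},
  {"dx": 0, "dy": 0, "dz": 0, "twist": 0},
])

```text
t: 12.0
eef_pos: [465.1, -55.5, 65.3]
tcp_rot: [3.141, 0.0, 1.571]
ft_force: [-0.3, 0.3, 5.2]
opening: 0.604
```

carry_out([
  {"dx": 0, "dy": 0, "dz": -0.02, "twist": 0},
  {"dx": 0, "dy": 0, "dz": -0.05, "twist": 0},
  {"dx": 0, "dy": 0, "dz": -0.08, "twist": 0},
  {"dx": 0, "dy": 0, "dz": -0.115, "twist": 0},
  {"dx": -0.005, "dy": 0.005, "dz": -0.135, "twist": 0},
])

```text
t: 12.5
eef_pos: [469.4, -60.2, 202.0]
tcp_rot: [3.141, 0.0, 1.571]
ft_force: [0.8, -0.8, -2.8]
opening: 0.602
```

carry_out([
  {"dx": -0.02, "dy": 0.03, "dz": 0, "twist": 0},
  {"dx": -0.036, "dy": 0.07, "dz": 0, "twist": 0},
  {"dx": -0.052, "dy": 0.11, "dz": 0, "twist": 0},
  {"dx": -0.066, "dy": 0.15, "dz": 0, "twist": 0},
  {"dx": -0.072, "dy": 0.176, "dz": 0, "twist": 0},
])

```text
t: 13.0
eef_pos: [647.3, -133.6, 198.7]
tcp_rot: [-3.14, -0.0, 1.57]
ft_force: [-0.5, 0.1, -2.8]
opening: 0.604
```

carry_out([
  {"dx": 0, "dy": 0, "dz": 0.02, "twist": 0},
  {"dx": 0, "dy": 0, "dz": 0.05, "twist": 0},
  {"dx": 0, "dy": 0, "dz": 0.08, "twist": 0},
  {"dx": 0, "dy": 0, "dz": 0.1, "twist": 0},
  {"dx": 0, "dy": 0, "dz": 0.1, "twist": 0},
])

```text
t: 13.5
eef_pos: [643.7, -131.9, 96.4]
tcp_rot: [-3.135, -0.002, 1.571]
ft_force: [-0.1, 0.6, -1.9]
opening: 0.603
```

carry_out([
  {"dx": 0, "dy": 0, "dz": 0.006, "twist": 0},
  {"dx": 0, "dy": 0, "dz": 0.012, "twist": 0},
  {"dx": 0, "dy": 0, "dz": 0.016, "twist": 0},
  {"dx": 0, "dy": 0, "dz": 0.019, "twist": 0},
  {"dx": 0, "dy": 0, "dz": 0.019, "twist": 0},
])

```text
t: 14.0
eef_pos: [645.6, -132.5, 80.9]
tcp_rot: [-3.141, -0.0, 1.571]
ft_force: [0.4, -0.3, -2.5]
opening: 0.604
```

carry_out([
  {"dx": -0.001, "dy": 0, "dz": 0.002, "twist": 0},
  {"dx": -0.001, "dy": 0, "dz": 0.003, "twist": 0},
  {"dx": -0.001, "dy": 0, "dz": 0.004, "twist": 0},
  {"dx": -0.001, "dy": 0, "dz": 0.004, "twist": 0},
])

```text
t: 14.4
eef_pos: [645.7, -133.5, 76.9]
tcp_rot: [-3.142, -0.0, 1.571]
ft_force: [0.0, -0.2, -1.6]
opening: 0.605
```

carry_out([
  {"dx": 0, "dy": 0, "dz": 0, "twist": 0},
  {"dx": 0, "dy": 0, "dz": 0, "twist": 0},
  {"dx": 0, "dy": 0, "dz": 0, "twist": 0},
  {"dx": 0, "dy": 0, "dz": 0, "twist": 0},
  {"dx": 0, "dy": 0, "dz": 0, "twist": 0},
], grip=0.095)

```text
t: 14.9
eef_pos: [645.8, -133.5, 77.1]
tcp_rot: [3.141, -0.0, 1.571]
ft_force: [0.6, 0.1, 0.3]
opening: 0.962
```

carry_out([
  {"dx": 0, "dy": 0, "dz": -0.02, "twist": 0},
  {"dx": 0, "dy": 0, "dz": -0.05, "twist": 0},
  {"dx": 0, "dy": 0, "dz": -0.08, "twist": 0},
  {"dx": 0, "dy": 0, "dz": -0.1, "twist": 0},
  {"dx": 0, "dy": 0, "dz": -0.1, "twist": 0},
])

```text
t: 15.4
eef_pos: [646.9, -133.8, 180.1]
tcp_rot: [3.137, 0.001, 1.571]
ft_force: [0.4, -1.1, 0.2]
opening: 1.003
```

```bash
python3 -c "
from h import *
lids(131)"
```

```text
tcp [ 646.9 -133.8  180.1] yaw 1.5707 t 15.4 F [ 0.4 -1.1  0.2]
lid px [323. 246.] xy 646.4 -133.6 ext [58. 58.]
lid px [330. 365.] xy 653.0 -241.6 ext [98. 34.]
```

Jar_a stands centred at (646.4,−133.6). Next is jar_c.

carry_out([
  {"dx": -0.022, "dy": -0.038, "dz": 0, "twist": 0},
  {"dx": -0.044, "dy": -0.075, "dz": 0, "twist": 0},
  {"dx": -0.066, "dy": -0.112, "dz": 0, "twist": 0},
  {"dx": -0.088, "dy": -0.149, "dz": 0, "twist": 0},
  {"dx": -0.11, "dy": -0.186, "dz": 0, "twist": 0},
])

```text
t: 15.95
eef_pos: [457.7, -243.6, 175.7]
tcp_rot: [-3.14, -0.001, 1.571]
ft_force: [-0.0, -0.7, 0.8]
opening: 0.998
```

carry_out([
  {"dx": -0.02, "dy": -0.034, "dz": 0, "twist": 0},
  {"dx": -0.034, "dy": -0.058, "dz": 0.03, "twist": 0},
  {"dx": -0.034, "dy": -0.058, "dz": 0.06, "twist": 0},
  {"dx": -0.034, "dy": -0.058, "dz": 0.06, "twist": 0},
  {"dx": -0.034, "dy": -0.058, "dz": 0.06, "twist": 0},
])

```text
t: 16.45
eef_pos: [401.7, -277.2, 116.7]
tcp_rot: [-3.14, -0.001, 1.571]
ft_force: [0.5, 0.2, 0.8]
opening: 0.995
```

```bash
python3 -c "
from h import *
lids(80)"
```

```text
tcp [ 401.7 -277.2  116.7] yaw 1.5707 t 16.45 F [0.5 0.2 0.8]
lid px [325. 254.] xy 403.0 -279.4 ext [45. 46.]
```

carry_out([
  {"dx": -0.002, "dy": 0.001, "dz": 0.03, "twist": 0},
  {"dx": -0.002, "dy": 0.001, "dz": 0.06, "twist": 0},
  {"dx": -0.002, "dy": 0.001, "dz": 0.082, "twist": 0},
  {"dx": -0.002, "dy": 0.001, "dz": 0.092, "twist": 0},
  {"dx": -0.002, "dy": 0.001, "dz": 0.092, "twist": 0},
])

```text
t: 17.0
eef_pos: [403.0, -279.2, 24.8]
tcp_rot: [-3.141, -0.001, 1.571]
ft_force: [0.1, 0.1, -0.2]
opening: 1.005
```

carry_out([
  {"dx": 0, "dy": 0, "dz": 0, "twist": 0},
  {"dx": 0, "dy": 0, "dz": 0, "twist": 0},
  {"dx": 0, "dy": 0, "dz": 0, "twist": 0},
  {"dx": 0, "dy": 0, "dz": 0, "twist": 0},
  {"dx": 0, "dy": 0, "dz": 0, "twist": 0},
], grip=0.025)

```text
t: 17.5
eef_pos: [402.8, -279.6, 25.4]
tcp_rot: [3.141, 0.0, 1.571]
ft_force: [0.3, 0.6, -0.0]
opening: 0.634
```

carry_out([
  {"dx": 0, "dy": 0, "dz": 0, "twist": 0},
  {"dx": 0, "dy": 0, "dz": 0, "twist": 0},
  {"dx": 0, "dy": 0, "dz": 0, "twist": 0},
  {"dx": 0, "dy": 0, "dz": 0, "twist": 0},
  {"dx": 0, "dy": 0, "dz": 0, "twist": 0},
])

```text
t: 18.0
eef_pos: [402.7, -279.5, 25.0]
tcp_rot: [3.141, -0.0, 1.571]
ft_force: [0.6, 0.4, 1.2]
opening: 0.478
```

carry_out([
  {"dx": 0, "dy": 0, "dz": -0.03, "twist": 0},
  {"dx": 0, "dy": 0, "dz": -0.07, "twist": 0},
  {"dx": 0, "dy": 0, "dz": -0.11, "twist": 0},
  {"dx": 0.005, "dy": 0.005, "dz": -0.14, "twist": 0},
  {"dx": 0.024, "dy": 0.02, "dz": -0.15, "twist": 0},
])

```text
t: 18.5
eef_pos: [423.1, -256.7, 177.9]
tcp_rot: [3.138, 0.003, 1.569]
ft_force: [-0.1, -0.2, -1.9]
opening: 0.48
```

carry_out([
  {"dx": 0.038, "dy": 0.024, "dz": 0, "twist": 0},
  {"dx": 0.077, "dy": 0.05, "dz": 0, "twist": 0},
  {"dx": 0.116, "dy": 0.076, "dz": 0, "twist": 0},
  {"dx": 0.155, "dy": 0.102, "dz": 0, "twist": 0},
  {"dx": 0.194, "dy": 0.128, "dz": 0, "twist": 0},
])

```text
t: 19.0
eef_pos: [551.3, -59.6, 174.9]
tcp_rot: [-3.141, -0.0, 1.571]
ft_force: [0.7, -0.1, -0.9]
opening: 0.481
```

carry_out([
  {"dx": 0.038, "dy": 0.024, "dz": 0, "twist": 0},
  {"dx": 0.075, "dy": 0.05, "dz": 0, "twist": 0},
  {"dx": 0.107, "dy": 0.072, "dz": 0, "twist": 0},
  {"dx": 0.124, "dy": 0.081, "dz": 0, "twist": 0},
  {"dx": 0.124, "dy": 0.081, "dz": 0, "twist": 0},
])

```text
t: 19.5
eef_pos: [632.0, 64.4, 174.2]
tcp_rot: [-3.141, -0.0, 1.573]
ft_force: [-1.1, 0.0, -1.9]
opening: 0.479
```

Down 136 mm to about 38, in two steps.

carry_out([
  {"dx": 0, "dy": 0, "dz": 0.03, "twist": 0},
  {"dx": 0, "dy": 0, "dz": 0.07, "twist": 0},
  {"dx": 0, "dy": 0, "dz": 0.105, "twist": 0},
  {"dx": 0, "dy": 0, "dz": 0.125, "twist": 0},
  {"dx": 0, "dy": 0, "dz": 0.13, "twist": 0},
])

```text
t: 20.0
eef_pos: [629.8, 61.2, 42.7]
tcp_rot: [-3.137, 0.0, 1.57]
ft_force: [-0.1, 0.4, -0.6]
opening: 0.476
```

carry_out([
  {"dx": 0, "dy": 0, "dz": 0.002, "twist": 0},
  {"dx": 0, "dy": 0, "dz": 0.004, "twist": 0},
  {"dx": 0, "dy": 0, "dz": 0.004, "twist": 0},
  {"dx": 0, "dy": 0, "dz": 0.004, "twist": 0},
])

```text
t: 20.4
eef_pos: [632.1, 62.4, 42.0]
tcp_rot: [3.14, -0.0, 1.571]
ft_force: [-0.3, 0.8, -0.2]
opening: 0.479
```

carry_out([
  {"dx": 0, "dy": 0, "dz": 0.002, "twist": 0},
  {"dx": 0, "dy": 0, "dz": 0.004, "twist": 0},
  {"dx": 0, "dy": 0, "dz": 0.0055, "twist": 0},
  {"dx": 0, "dy": 0, "dz": 0.0055, "twist": 0},
])

```text
t: 20.8
eef_pos: [631.9, 62.6, 36.0]
tcp_rot: [3.141, -0.0, 1.571]
ft_force: [-1.3, -0.6, 3.7]
opening: 0.478
```

carry_out([
  {"dx": 0, "dy": 0, "dz": 0, "twist": 0},
  {"dx": 0, "dy": 0, "dz": 0, "twist": 0},
  {"dx": 0, "dy": 0, "dz": 0, "twist": 0},
  {"dx": 0, "dy": 0, "dz": 0, "twist": 0},
  {"dx": 0, "dy": 0, "dz": 0, "twist": 0},
], grip=0.095)

```text
t: 21.3
eef_pos: [631.8, 62.5, 35.5]
tcp_rot: [3.142, -0.0, 1.571]
ft_force: [-0.5, -0.7, 0.0]
opening: 0.843
```

carry_out([
  {"dx": 0, "dy": 0, "dz": -0.02, "twist": 0},
  {"dx": 0, "dy": 0, "dz": -0.05, "twist": 0},
  {"dx": 0, "dy": 0, "dz": -0.09, "twist": 0},
  {"dx": 0, "dy": 0, "dz": -0.13, "twist": 0},
  {"dx": 0, "dy": 0, "dz": -0.14, "twist": 0},
])

```text
t: 21.8
eef_pos: [633.3, 62.6, 180.1]
tcp_rot: [3.135, -0.0, 1.571]
ft_force: [0.2, -0.2, -0.2]
opening: 0.999
```

```bash
python3 -c "
from h import *
lids(91)"
```

```text
tcp [633.3  62.6 180.1] yaw 1.5708 t 21.8 F [ 0.2 -0.2 -0.2]
lid px [321. 235.] xy 632.0 62.5 ext [45. 46.]
```

Jar_c stands at (632.0,62.5). Next is jar_d, the red 40 mm lid.

carry_out([
  {"dx": -0.034, "dy": -0.032, "dz": 0, "twist": 0},
  {"dx": -0.068, "dy": -0.063, "dz": 0, "twist": 0},
  {"dx": -0.102, "dy": -0.095, "dz": 0, "twist": 0},
  {"dx": -0.136, "dy": -0.127, "dz": 0, "twist": 0},
  {"dx": -0.17, "dy": -0.158, "dz": 0, "twist": 0},
])

```text
t: 22.35
eef_pos: [471.7, -108.2, 174.3]
tcp_rot: [-3.14, -0.001, 1.571]
ft_force: [0.9, -0.8, -0.9]
opening: 1.0
```

carry_out([
  {"dx": -0.03, "dy": -0.028, "dz": 0.01, "twist": 0},
  {"dx": -0.0425, "dy": -0.04, "dz": 0.04, "twist": 0},
  {"dx": -0.0425, "dy": -0.04, "dz": 0.08, "twist": 0},
  {"dx": -0.0425, "dy": -0.04, "dz": 0.08, "twist": 0},
  {"dx": -0.0425, "dy": -0.04, "dz": 0.08, "twist": 0},
])

```text
t: 22.85
eef_pos: [433.5, -149.7, 95.3]
tcp_rot: [-3.139, -0.001, 1.571]
ft_force: [-0.3, -0.3, -0.0]
opening: 0.998
```

```bash
python3 -c "
from h import *
lids(60)"
```

```text
tcp [ 433.5 -149.7   95.3] yaw 1.5707 t 22.85 F [-0.3 -0.3 -0. ]
lid px [325. 252.] xy 434.2 -149.7 ext [40. 41.]
```

carry_out([
  {"dx": 0, "dy": 0, "dz": 0.03, "twist": 0},
  {"dx": 0, "dy": 0, "dz": 0.06, "twist": 0},
  {"dx": 0, "dy": 0, "dz": 0.08, "twist": 0},
  {"dx": 0, "dy": 0, "dz": 0.09, "twist": 0},
  {"dx": 0, "dy": 0, "dz": 0.09, "twist": 0},
])

```text
t: 23.4
eef_pos: [434.1, -149.8, 5.6]
tcp_rot: [-3.141, -0.0, 1.571]
ft_force: [0.3, -0.0, 0.8]
opening: 0.996
```

carry_out([
  {"dx": 0, "dy": 0, "dz": 0, "twist": 0},
  {"dx": 0, "dy": 0, "dz": 0, "twist": 0},
  {"dx": 0, "dy": 0, "dz": 0, "twist": 0},
  {"dx": 0, "dy": 0, "dz": 0, "twist": 0},
  {"dx": 0, "dy": 0, "dz": 0, "twist": 0},
], grip=0.02)

```text
t: 23.9
eef_pos: [433.8, -150.0, 5.8]
tcp_rot: [3.141, 0.0, 1.571]
ft_force: [0.6, -0.7, 0.4]
opening: 0.637
```

carry_out([
  {"dx": 0, "dy": 0, "dz": 0, "twist": 0},
  {"dx": 0, "dy": 0, "dz": 0, "twist": 0},
  {"dx": 0, "dy": 0, "dz": 0, "twist": 0},
  {"dx": 0, "dy": 0, "dz": 0, "twist": 0},
  {"dx": 0, "dy": 0, "dz": 0, "twist": 0},
])

```text
t: 24.4
eef_pos: [433.7, -149.9, 5.5]
tcp_rot: [3.142, -0.0, 1.571]
ft_force: [0.4, 0.0, -0.4]
opening: 0.415
```

carry_out([
  {"dx": 0, "dy": 0, "dz": -0.03, "twist": 0},
  {"dx": 0, "dy": 0, "dz": -0.07, "twist": 0},
  {"dx": 0, "dy": 0, "dz": -0.11, "twist": 0},
  {"dx": 0.005, "dy": 0.005, "dz": -0.145, "twist": 0},
  {"dx": 0.02, "dy": 0.015, "dz": -0.165, "twist": 0},
])

```text
t: 24.9
eef_pos: [449.1, -130.5, 173.2]
tcp_rot: [3.139, 0.001, 1.569]
ft_force: [0.7, -0.7, -1.4]
opening: 0.416
```

carry_out([
  {"dx": 0.034, "dy": 0.02, "dz": 0, "twist": 0},
  {"dx": 0.068, "dy": 0.041, "dz": 0, "twist": 0},
  {"dx": 0.102, "dy": 0.062, "dz": 0, "twist": 0},
  {"dx": 0.136, "dy": 0.083, "dz": 0, "twist": 0},
  {"dx": 0.17, "dy": 0.103, "dz": 0, "twist": 0},
])

```text
t: 25.4
eef_pos: [552.2, 41.6, 170.4]
tcp_rot: [-3.141, -0.0, 1.571]
ft_force: [0.0, -0.8, -1.4]
opening: 0.415
```

carry_out([
  {"dx": 0.034, "dy": 0.02, "dz": 0, "twist": 0},
  {"dx": 0.068, "dy": 0.041, "dz": 0, "twist": 0},
  {"dx": 0.1, "dy": 0.06, "dz": 0, "twist": 0},
  {"dx": 0.12, "dy": 0.073, "dz": 0, "twist": 0},
  {"dx": 0.12, "dy": 0.073, "dz": 0, "twist": 0},
])

```text
t: 25.9
eef_pos: [625.3, 162.4, 169.7]
tcp_rot: [-3.141, -0.0, 1.573]
ft_force: [-0.5, -0.5, -0.5]
opening: 0.414
```

carry_out([
  {"dx": 0, "dy": 0, "dz": 0.03, "twist": 0},
  {"dx": 0, "dy": 0, "dz": 0.07, "twist": 0},
  {"dx": 0, "dy": 0, "dz": 0.1, "twist": 0},
  {"dx": 0, "dy": 0, "dz": 0.12, "twist": 0},
  {"dx": 0, "dy": 0, "dz": 0.12, "twist": 0},
])

```text
t: 26.4
eef_pos: [622.7, 159.0, 47.8]
tcp_rot: [-3.136, 0.001, 1.57]
ft_force: [-0.3, 0.3, -0.3]
opening: 0.414
```

carry_out([
  {"dx": 0, "dy": 0, "dz": 0.01, "twist": 0},
  {"dx": 0, "dy": 0, "dz": 0.02, "twist": 0},
  {"dx": 0, "dy": 0, "dz": 0.026, "twist": 0},
  {"dx": 0, "dy": 0, "dz": 0.026, "twist": 0},
  {"dx": 0, "dy": 0, "dz": 0.026, "twist": 0},
])

```text
t: 26.9
eef_pos: [624.9, 160.1, 24.8]
tcp_rot: [3.141, -0.0, 1.571]
ft_force: [0.4, -0.3, -1.0]
opening: 0.413
```

carry_out([
  {"dx": 0, "dy": 0, "dz": 0.003, "twist": 0},
  {"dx": 0, "dy": 0, "dz": 0.006, "twist": 0},
  {"dx": 0, "dy": 0, "dz": 0.008, "twist": 0},
  {"dx": 0, "dy": 0, "dz": 0.008, "twist": 0},
  {"dx": 0, "dy": 0, "dz": 0.008, "twist": 0},
])

```text
t: 27.4
eef_pos: [624.8, 160.1, 16.6]
tcp_rot: [3.142, -0.0, 1.571]
ft_force: [-0.8, 0.1, -0.1]
opening: 0.414
```

carry_out([
  {"dx": 0, "dy": 0, "dz": 0, "twist": 0},
  {"dx": 0, "dy": 0, "dz": 0, "twist": 0},
  {"dx": 0, "dy": 0, "dz": 0, "twist": 0},
  {"dx": 0, "dy": 0, "dz": 0, "twist": 0},
  {"dx": 0, "dy": 0, "dz": 0, "twist": 0},
], grip=0.095)

```text
t: 27.9
eef_pos: [624.8, 160.0, 16.5]
tcp_rot: [3.142, -0.0, 1.571]
ft_force: [0.0, 0.6, 0.1]
opening: 0.777
```

carry_out([
  {"dx": 0, "dy": 0, "dz": -0.02, "twist": 0},
  {"dx": 0, "dy": 0, "dz": -0.05, "twist": 0},
  {"dx": 0, "dy": 0, "dz": -0.09, "twist": 0},
  {"dx": 0, "dy": 0, "dz": -0.13, "twist": 0},
  {"dx": 0, "dy": 0, "dz": -0.16, "twist": 0},
])

```text
t: 28.4
eef_pos: [625.1, 160.1, 179.2]
tcp_rot: [3.139, -0.0, 1.571]
ft_force: [0.6, -0.8, 0.5]
opening: 0.997
```

carry_out([
  {"dx": 0.02, "dy": -0.04, "dz": 0, "twist": 0},
  {"dx": 0.04, "dy": -0.08, "dz": 0, "twist": 0},
  {"dx": 0.06, "dy": -0.11, "dz": 0, "twist": 0},
  {"dx": 0.08, "dy": -0.14, "dz": 0, "twist": 0},
  {"dx": 0.1, "dy": -0.16, "dz": 0, "twist": 0},
])

```text
t: 28.9
eef_pos: [462.9, 260.6, 176.8]
tcp_rot: [-3.142, -0.0, 1.571]
ft_force: [0.9, -1.0, 0.3]
opening: 0.998
```

carry_out([
  {"dx": 0.04, "dy": 0, "dz": 0, "twist": 0},
  {"dx": 0.08, "dy": 0, "dz": 0, "twist": 0},
  {"dx": 0.12, "dy": 0, "dz": 0, "twist": 0},
  {"dx": 0.14, "dy": 0, "dz": 0, "twist": 0},
  {"dx": 0.14, "dy": 0, "dz": 0, "twist": 0},
])

```text
t: 29.4
eef_pos: [464.3, 402.2, 176.2]
tcp_rot: [-3.142, -0.0, 1.573]
ft_force: [0.0, -1.0, 0.3]
opening: 1.001
```

Run:
```python
from h import *
X=dict(a=(646,-134,131,29),b=(639,-36,111,26),c=(632,62,91,23),d=(625,160,71,20))
print(state()["t"],state()["eef_pos"])
ims=[]
for n in("top","side"):
    p,d=read_camera(n);ims.append(p)
    H,S,V=cv2.split(cv2.cvtColor(p,cv2.COLOR_RGB2HSV))
    v,u=np.nonzero(((H<8)|(H>172))&(S>150)&(V>60));P=pts(n,np.c_[u,v],d[v,u])
    for k,(x,y,h,r) in X.items():
        near=(np.hypot(P[:,0]-x,P[:,1]-y)<r+30)&(abs(P[:,2]-h)<5)
        if near.sum()<30: print(n,k,"hidden",near.sum());continue
        W=np.float32(ray(n,np.c_[u,v][near],h)[:,:2]);M=cv2.moments(cv2.convexHull(W))
        print(n,k,near.sum(),"z %.1f"%np.median(P[near,2]),"c %.1f %.1f"%(M["m10"]/M["m00"],M["m01"]/M["m00"]))
cv2.imwrite("pics/end.png",np.hstack([cv2.resize(i,(400,300)) for i in (ims[0][100:340,130:450],ims[1][130:430,170:570])])[:,:,::-1])
```

```text
29.4 [464.30045825 402.20341658 176.1590757 ]
top a 598 z 130.7 c 644.0 -133.5
top b 481 z 111.0 c 637.0 -36.2
top c 362 z 91.3 c 630.3 61.9
top d 257 z 71.4 c 623.2 159.2
side a 550 z 130.8 c 644.4 -137.5
side b 372 z 110.9 c 637.3 -40.2
side c 250 z 90.9 c 630.1 58.5
side d 157 z 71.0 c 623.3 156.1
```

View pics/end.png

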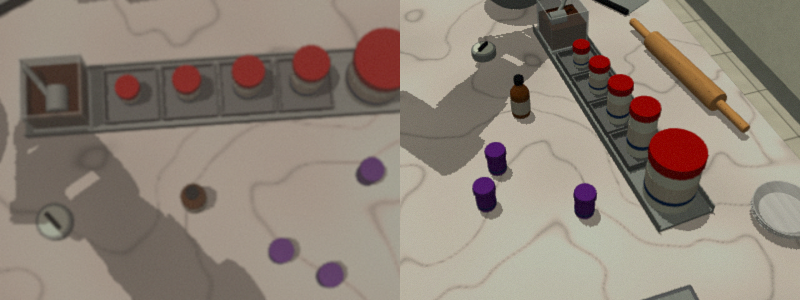

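The final view shows the four jars in the row, stepping down from the drum at crop (311,62) to (127,87). The bottle is upright at (193,197) and the purple look-alikes are where they started. I'm handing in.

```bash
python3 -c "
from cell import *
print(job_done())"
```

```text
the job is handed in; nothing more can be done
None
```

All four red-lidded jars are in the rack and the job is handed in, with about 29 s on the robot's clock. From the drum outwards the order is jar_a, jar_b, jar_c, jar_d.

**Missed grasp:** My first close on jar_b missed. Both the wrist and side cameras showed the real finger tips about 32 mm above the reported TCP, so the fingers shut just above the lid. I corrected the grasp heights, and all four jars then gripped at openings matching their lid sizes.

**Last checks:**
- **Height:** lid tops read 131, 111, 91 and 71 mm, each within 0.5 mm of a jar standing on its tray floor.
- **Position:** wrist and top views put each jar within about 3 mm of its tray's centre. I extrapolated the centres of the two end trays from their neighbours, because the wrist camera did not see them whole.
- **Disagreement:** the side camera reads y about 3–4 mm lower than the top camera. The offset was there from the start, so I take it as calibration, and it is well inside the 15 mm tolerance.
- **Surroundings:** the bottle stood upright, the purple look-alikes were not touched, and the arm was clear of everything.

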